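# Bring the recipe board down to its lowest notch

### The job

The recipe board is propped too steep: bring it down to its lowest notch. Lift it on through its notches and past the top one, by feel, until it just comes up against its rubber stop, which tips the pawl clear (do not strain it there), then lower it, never letting it fall, until it lies flat and the pawl is set again. Finally raise it to the first notch, let it rest on the pawl and let go, leaving the bowl, the tub and the spatula where they are.

Things in the scene. Friction and masses are not known exactly. Their poses are not given: they have to be found in the camera images.
- stand: Recipe stand, fixed on the steel counter: dark steel frame of rails (260 x 272 mm, 18 mm high) carrying a hinged wooden board. Origin: on the counter straight below the middle of the hinge axis; x points along the flat board from the hinge to its free edge (away from the robot at yaw 0), y along the hinge, z up.
- hinge (a point): Middle of the board's hinge axis, 50 mm above the counter; the axis runs along the stand's y. Board: wood, 272 mm wide, 10 mm thick, from 8 to 220 mm from the axis, with a 30 mm ledge at the hinge edge; 0.5 to 0.75 kg. 2 to 3 N up at the bar carry it when nearly flat, less when steep; hinge friction is about 1 N at the bar.
- board (a joint): Angle of the board, rad: 0 flat on its rests, growing as its free edge rises. With the pawl in, it rises freely, clicking, but is held from going down at about 0.20, 0.40, 0.60 and 0.80. At the start it rests in the second or third of these. To be held in a notch it must be lifted 0.03 to 0.10 beyond that angle, then let back down on the pawl.
- bar (a point): Middle of the grab bar at the board's free edge: round steel, 10 mm thick, along the stand's y, 130 mm between its two arms, which lie in the board's plane. It is 270 mm from the hinge axis (height 50 mm + 270 mm x sin(angle)). 45 mm gap between bar and board edge; only counter below. Pinch it across; if the hand does not turn with the board, the bar creeps along the fingers.
- case (a point): Middle of the ratchet case's top, 147 mm above the counter, on the stand's +y side (140 mm along x, y 145 to 182 mm): steel cheek and clear guard, not to be reached into. Inside, a steel quadrant with four saw teeth turns with the board; a weighted pawl, which tumbles over by its own weight either way, leans on the teeth and holds the board.
- cam (a point): Tall tooth of the quadrant, past the fourth notch. Lifted on beyond 0.80 rad, it tips the pawl away at somewhere from 0.96 to 1.18 rad; the stop is met some 0.025 rad later. Where exactly is clamped differently on each stand and must be felt. If not tipped, the board is held again at 0.80. Site: at the middle of its range, not where this stand's tooth is.
- bumper: Rubber top stop, a 12 mm buffer in the ratchet case, 50 mm beyond the hinge axis, that ends the lift (met at 0.99 to 1.20 rad). It is springy: felt at the bar, some 1 to 1.4 N more pull for each mm. Over some 12 N more than the lifting force at the bar (60 N here) strains the ratchet; 5 to 7 N more is plenty. Origin: its lower end.
- pawl_pivot (a point): Pivot of the pawl, 34 mm beyond and 58 mm above the hinge axis, in the case. Once tipped, the pawl stays away: the board comes down freely past all notches, and drops if let go. When the board is lowered below about 0.1 rad a lug throws the pawl back in, and only then do the notches hold again.
- bowl: Steel mixing bowl, 170 mm across, 75 mm high, to the left of the stand. Origin: centre of its underside.
- tub: Square white tub with a grey lid, 112 x 112 x 71 mm, to the right of the stand. Origin: centre of its underside.
- spatula: Black-handled spatula lying flat on the counter beyond the stand. Origin: in the tool, at the counter.

How it is judged:
By the outcome, as a careful person would: the job done as asked, in the order asked, and still so for the second after the job is handed in, with the robot touching nothing.
It also fails if it takes over 72 s, if anything falls off the work surface, if the arm or the gripper's body presses on something with over 40 N, if the wrist force passes 120 N, or if a joint passes its speed limit or range.

### The arm

A 6-joint arm with a two-finger parallel gripper is mounted at the origin on the work surface. World frame = base frame: x ahead of the robot, y to its left, z up, the work surface at z = 0. Lengths are in m, angles in rad, forces in N, time in s.
With the tool pointing down it reaches from about 0.275 to 0.75 m from the base axis. Payload 10.2 kg.
Tool frame: the origin (TCP) lies midway between the tips of the shut fingers; the grasp point (between the pads) lies bot.tcp_to_grasp behind it (bot.tcp_to_grasp is the distance from the TCP to the grasp point, in m); z points along the fingers, y is the line along which they close (so a half turn about z gives the same grasp; the last joint's range is limited). The gripper opens to 85 mm and grips with 20 to 120 N. Pads are 22 mm wide; open, the fingers measure 114 mm over their backs; the gripper's body (76 mm by 85 mm) begins 54 mm behind the grasp point. The pads swing forward as they close: fully open they stand 13 mm farther back than shut.
Start: joints at [1.053, 0.313, 1.498, -0, 1.331, -0.223], TCP at [0.153, 0.502, 0.231] pointing down, gripper open.
Joint ranges: [-2.94, 2.94], [-0.97, 2.17], [0.19, 2.56], [-1.23, 4.37], [0.02, 3.11], [-2.88, 2.88]. Speed limits (rad/s): [2.39, 2.39, 3.01, 3.14, 3.14, 3.14].

### API

Orientations are given as a rotation vector (axis times angle).
In Python, from rig import bot gives the robot as it stands. Calls block until the motion is done:
- bot.goto(position, orientation): joint-space move of the TCP to a pose.
- bot.line_to(position, orientation=None, speed=0.15): straight line of the TCP; orientation=None keeps the orientation; speed is the mean speed in m/s.
- bot.goto_joints(angles): joint-space move.
- bot.set_gripper(opening): opening from 0.0 (shut) to 1.0 (fully open); the grip force is fixed at half the most; returns when the fingers have stopped.
- bot.wait(seconds).
- bot.solve_ik(position, orientation): joint angles nearest the present ones, or None.
- bot.get_state(): the state.
- bot.read_camera(name): name is "scene" or "top" or "wrist"; returns (picture, depth): 384x512x3 uint8, red, green, blue; 384x512 float32, m along the optical axis (not along the pixel's ray), 0 where there is no reading.
- bot.get_calibration(name): a dict with "fov_y" (degrees; the focal length in pixels is half the picture's height over the tangent of half this angle, whatever the lens; pixels are square), "cx", "cy" (the principal point, pixels), "k1" (the pictures are not rectified: a ray, as slopes to the right and down, at radius r is drawn at 1 + k1 r^2 times it, then the intrinsics apply), "origin" and "rotation" of the camera in the world. Camera axes: x right, y down, z forward; pixel columns grow to the right and rows downward; lengths in m; the calibration is good to about 2 mm. A picture is of the moment at which its call begins: read the wrist's pose just before it. get_calibration takes no time and is no camera call; for the wrist camera it gives the pose at the moment of the call.
A pose or a line that the arm cannot do raises bot.MotionError and nothing moves.
- bot.finish_job(): hands the job in; it is judged then, once.
Trained networks look in the newest picture that a camera, given by its name, has taken for a name from the list of things; names that differ only in an ending like _2 or _b are one class to them, and where a whole thing is asked for, a point or a joint stands for the part that bears it (a point fixed in the world has none). Each returns a list of dicts, best first, with "p" (0 to 1); they miss things now and then, are a little off and sometimes report something else, mostly with a low value. They report only what shows in the picture. A call takes as long as a camera call.
- bot.look_for(camera, query): "extent" ([left, top, right, bottom] in pixels, round what is visible of it).
The state is a dict: "time": time; "joints": joint angles; "joint_velocities": joint speeds; "joint_torque": joint torques, N m; "eef_pos": TCP position; "ee_rot": TCP orientation; "contact_force": force on the tool from outside, world axes, zero at the start; "ft_torque": the same for the moment, N m; "opening": opening from 0.0 (shut) to 1.0 (fully open); "finger_force": force on a finger pad.
Only numpy, scipy, OpenCV 4.12 (cv2) and the standard library are available. Lean on these libraries where they do the work, as an engineer would, in place of code of your own. Each camera call takes 0.05 s, during which the arm holds its last target. There are 200 camera calls.

## Working session

There is one attempt and no reset: what is moved stays moved. The work goes in short steps, each a Python script; the robot and the scene stay as the last script left them, time stands still between calls to the robot, and variables do not carry over. Pictures are saved under pics/ and viewed, at most 10 in all, crops included, and the job is handed in when it is done.

```bash
ls; mkdir -p pics; python3 - <<'E'
from rig import bot
import cv2,numpy as np
ims=[]
for c in("scene","top"):
    p,d=bot.read_camera(c); np.savez(f"{c}.npz",p=p,d=d)
    print(c,bot.get_calibration(c))
    for q in("stand","bar","board","case","bowl","tub","spatula"):
        print(q,[(np.round(r["extent"]).tolist(),round(r["p"],2)) for r in bot.look_for(c,q)[:2]])
    cv2.imwrite(f"pics/{c}.png",cv2.resize(p[...,::-1],(768,576)))
s=bot.get_state();print(s,bot.tcp_to_grasp)
E
```

```text
pics
scene {'fov_y': 44.912507665495, 'cx': 258.81961969804314, 'cy': 196.74873213592153, 'k1': -0.14040281084555914, 'origin': array([1.0863252 , 0.69447138, 1.30127108]), 'rotation': array([-0.92564466, -2.65062277,  0.84483376])}
stand [([223.0, 145.0, 347.0, 237.0], 0.85)]
bar [([221.0, 144.0, 349.0, 235.0], 0.71), ([223.0, 142.0, 315.0, 203.0], 0.67)]
board [([221.0, 147.0, 315.0, 199.0], 0.91)]
case [([220.0, 143.0, 344.0, 239.0], 0.94), ([156.0, 193.0, 219.0, 251.0], 0.66)]
bowl [([341.0, 278.0, 399.0, 332.0], 0.9)]
tub [([183.0, 93.0, 214.0, 128.0], 0.69)]
spatula [([155.0, 192.0, 220.0, 252.0], 0.68)]
top {'fov_y': 54.649428496425266, 'cx': 259.17066354592635, 'cy': 192.5730135394137, 'k1': 0.0254092390245827, 'origin': array([0.40323135, 0.01836063, 1.17271512]), 'rotation': array([-2.13082451,  2.16230405, -0.13911102])}
stand [([208.0, 167.0, 330.0, 292.0], 0.61)]
bar [([218.0, 167.0, 327.0, 270.0], 0.61)]
board [([218.0, 166.0, 326.0, 266.0], 0.7)]
case [([211.0, 164.0, 329.0, 296.0], 0.96)]
bowl [([71.0, 184.0, 129.0, 242.0], 0.91)]
tub [([401.0, 205.0, 455.0, 254.0], 0.66)]
spatula [([259.0, 124.0, 345.0, 147.0], 0.88)]
{'time': 0.8, 'joints': array([ 1.05254132e+00,  3.12918905e-01,  1.49771297e+00, -6.77622809e-06,
        1.33100831e+00, -2.23422965e-01]), 'joint_velocities': array([-0.00060342,  0.00063816, -0.00195046, -0.000831  , -0.00075085,
       -0.00061607]), 'joint_torque': array([-2.67213676e-03, -4.12141192e+01, -2.59886938e+01, -3.23770710e-04,
        5.16716118e-04, -4.13516432e-06]), 'eef_pos': array([0.1525784 , 0.50233838, 0.23127961]), 'ee_rot': array([-4.61441403e-01, -3.10750809e+00,  7.33307347e-05]), 'contact_force': array([ 0.11573563, -0.77427001, -0.22274461]), 'ft_torque': array([-0.00287741, -0.01022701,  0.00481998]), 'finger_force': 0.0, 'opening': 1.0040575016713496} 0.0187
```

View pics/top.png

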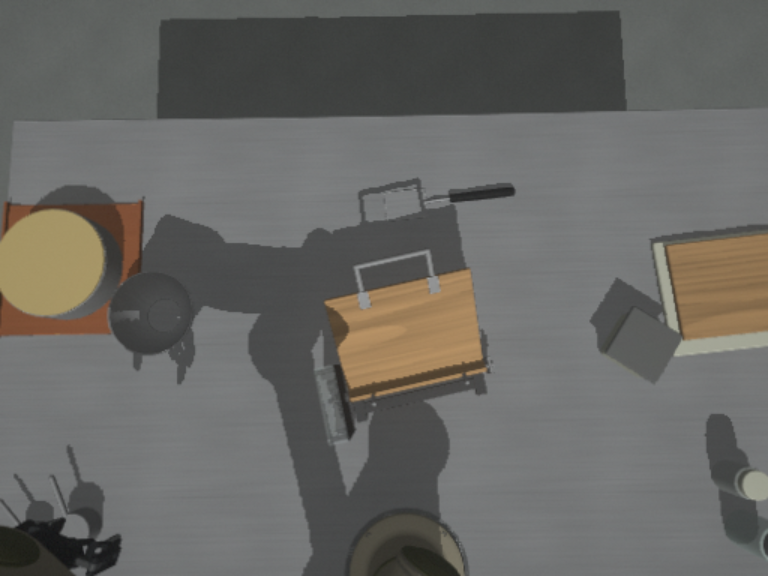

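View pics/scene.png

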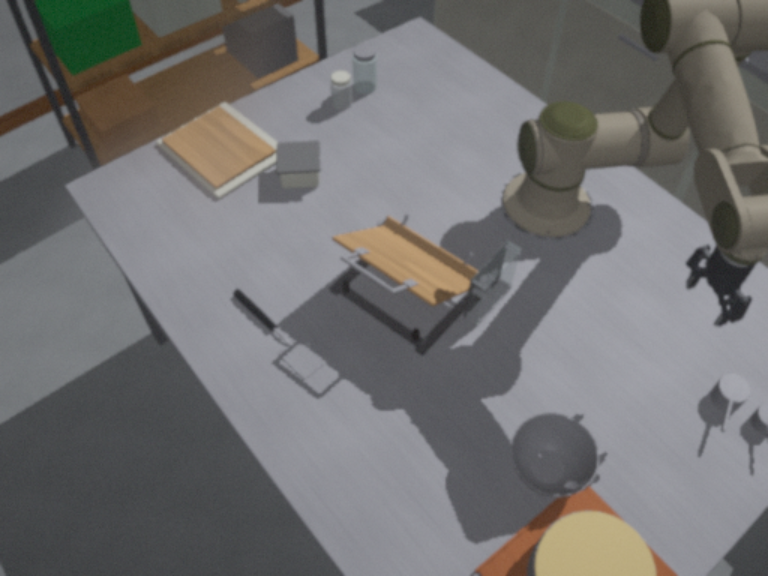

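The top view shows the stand yawed about 0.2 rad. The bar runs from about (237,178) to (287,168) in native pixels, the board is wooden, and the case is on its left (+y). Next I'll fit the geometry from depth.

```bash
cat > geo.py <<'E'
import numpy as np, cv2
from scipy.spatial.transform import Rotation as R
def cloud(d,cal):
    h,w=d.shape; f=h/2/np.tan(np.radians(cal["fov_y"])/2)
    K=np.array([[f,0,cal["cx"]],[0,f,cal["cy"]],[0,0,1.]])
    uv=np.stack(np.meshgrid(np.arange(w),np.arange(h)),-1).reshape(-1,1,2).astype(float)
    s=cv2.undistortPoints(uv,K,np.array([cal["k1"],0,0,0,0.])).reshape(h,w,2)
    P=np.dstack([s,np.ones((h,w))])*d[...,None]
    return P@R.from_rotvec(cal["rotation"]).as_matrix().T+cal["origin"]
E
python3 - <<'E'
from rig import bot
from geo import *
for c,box in(("top",(215,160,335,280)),("scene",(215,140,325,210))):
    z=np.load(c+".npz");p=z["p"].astype(int);P=cloud(z["d"],bot.get_calibration(c))
    l,t,r,b=box;m=np.zeros(p.shape[:2],bool);m[t:b,l:r]=True
    wood=m&(p[...,0]-p[...,2]>40)&(z["d"]>0)
    wood=cv2.erode(wood.astype(np.uint8),np.ones((5,5)))>0
    W=P[wood]
    for _ in range(4):
        ctr=W.mean(0);n=np.linalg.svd(W-ctr,full_matrices=False)[2][2];n*=np.sign(n[2])
        W=W[abs((W-ctr)@n)<.006]
    ang=np.arctan2(np.hypot(n[0],n[1]),n[2]);yaw=np.arctan2(-n[1],-n[0])
    print(c,"ang",ang,"yaw",yaw,"ctr",ctr,len(W))
    ex=np.array([np.cos(yaw),np.sin(yaw),0]);ey=np.array([-ex[1],ex[0],0])
    # point of top plane's line at z=.05 under centroid
    a=(ctr[2]-.05)/np.tan(ang);h=ctr-a*ex;h[2]=.05
    print("line at z=.05",h,"y-range",np.percentile((W-h)@ey,[0,2,98,100]),"along",np.percentile(np.linalg.norm(W-h-np.outer((W-h)@ey,ey),axis=1),[0,2,98,100]))
    u=np.cos(ang)*ex+np.array([0,0,np.sin(ang)])
    q=P-h;al=q@u;off=q@n;yy=q@ey
    bar=m&(al>.235)&(al<.30)&(abs(off)<.025)&(abs(yy)<.2)
    print("bar",bar.sum(),np.median(al[bar]),np.median(off[bar]),P[bar].mean(0),np.percentile(yy[bar],[2,50,98]))
    o=np.argsort(al[bar]);print(np.c_[al[bar],off[bar],yy[bar]][o][::max(1,len(o)//25)].round(3).tolist())
E
```

```text
top ang 0.5928684306704516 yaw 0.20570932205498269 ctr [ 0.46838196 -0.01214522  0.12081781] 4206
line at z=.05 [ 0.36548325 -0.03361616  0.05      ] y-range [-0.12305916 -0.11827427  0.12484172  0.13467162] along [0.03367537 0.0386664  0.21556808 0.22242362]
bar 295 0.2768816869500727 -0.001357416875181967 [0.58492729 0.0175255  0.19997464] [-0.06332569  0.00565891  0.07415251]
[[0.235, -0.0, -0.055], [0.238, -0.005, 0.066], [0.243, 0.003, 0.071], [0.248, -0.001, -0.063], [0.252, -0.002, 0.066], [0.256, -0.003, 0.073], [0.262, 0.0, 0.066], [0.265, -0.004, -0.063], [0.27, -0.002, -0.058], [0.273, -0.003, 0.007], [0.274, -0.004, 0.074], [0.275, -0.002, -0.037], [0.276, -0.001, -0.059], [0.277, 0.001, 0.039], [0.277, 0.001, -0.032], [0.278, 0.003, 0.028], [0.278, -0.001, -0.048], [0.279, 0.0, -0.024], [0.279, -0.001, -0.057], [0.28, 0.003, -0.037], [0.28, -0.001, 0.044], [0.281, -0.003, -0.06], [0.281, 0.0, 0.071], [0.281, -0.008, 0.037], [0.282, -0.004, 0.032], [0.282, -0.007, 0.051], [0.282, -0.004, 0.059]]
scene ang 0.5859459520072889 yaw 0.20818115379226643 ctr [ 0.45464111 -0.0044
[... 200 characters left out ...]
68455132917 -0.0014624026703395213 [0.58441278 0.01901815 0.20056208] [-0.07910597 -0.00244013  0.06501137]
[[0.235, 0.0, 0.058], [0.236, 0.001, -0.069], [0.245, -0.008, -0.067], [0.249, -0.0, 0.063], [0.255, -0.001, 0.06], [0.263, -0.001, 0.062], [0.269, -0.006, 0.064], [0.276, -0.002, 0.009], [0.28, 0.001, -0.069], [0.281, 0.001, 0.007], [0.281, 0.0, 0.058], [0.282, -0.0, -0.007], [0.283, -0.007, 0.005], [0.283, -0.007, 0.062], [0.283, 0.0, -0.053], [0.284, -0.001, -0.068], [0.285, -0.005, -0.038], [0.285, -0.005, 0.048], [0.285, -0.003, 0.039], [0.286, -0.001, -0.051], [0.286, -0.006, 0.011], [0.287, -0.001, -0.062], [0.287, -0.004, 0.037], [0.288, -0.003, -0.013], [0.289, -0.002, -0.06]]
```

```bash
cat > helpers.py <<'E'
from rig import bot
import numpy as np
from scipy.spatial.transform import Rotation as R
G=bot.tcp_to_grasp
YAW=0.207; BAR0=np.array([.590,.019,.2025]); TH0=.595
def setup(yaw=YAW,bar=BAR0,th=TH0):
    global ex,ey,ez,H
    ex=np.array([np.cos(yaw),np.sin(yaw),0]);ey=np.array([-ex[1],ex[0],0]);ez=np.array([0,0,1.])
    H=bar-.27*np.cos(th)*ex; H[2]=.05
setup()
def rad(th): return np.cos(th)*ex+np.sin(th)*ez
def tan(th): return -np.sin(th)*ex+np.cos(th)*ez
def rot(phi,flip):
    z=np.sin(phi)*ex-np.cos(phi)*ez; y=(np.cos(phi)*ex+np.sin(phi)*ez)*(1 if flip else -1)
    return R.from_matrix(np.c_[np.cross(y,z),y,z]).as_rotvec(), z
def pose(th,d,flip,r=.27,back=0.):
    """TCP pose with grasp point at the bar for board angle th; back = retreat along tool"""
    o,z=rot(th-d,flip); return H+r*rad(th)+(G-back)*z, o
E
python3 - <<'E'
from helpers import *
print(H)
for fl in(0,1):
  for d in np.arange(-.2,1.5,.1):
    row=[]
    for th in np.arange(0,1.26,.1):
        q=bot.solve_ik(*pose(th,d,fl)); row.append("." if q is None else "o")
    q=bot.solve_ik(*pose(TH0,d,fl,back=.10))
    print(fl,round(d,1),"".join(row), None if q is None else q.round(2))
E
```

```text
[ 0.37117334 -0.02695538  0.05      ]
0 -0.2 ooooooooooooo [-0.42 -0.02  2.02  0.82  0.61  1.95]
0 -0.1 ooooooooooooo [-0.38  0.01  1.93  0.59  0.68  2.19]
0 0.0 ooooooooooooo [-0.34  0.05  1.83  0.43  0.78  2.36]
0 0.1 ooooooooooooo [-0.3   0.1   1.73  0.3   0.89  2.49]
0 0.2 ooooooooooooo [-0.27  0.16  1.63  0.21  1.01  2.58]
0 0.3 ooooooooooooo [-0.24  0.22  1.52  0.14  1.14  2.65]
0 0.4 ooooooooooooo [-0.21  0.29  1.42  0.08  1.26  2.7 ]
0 0.5 ooooooooooooo [-0.19  0.36  1.3   0.04  1.39  2.74]
0 0.6 ooooooooooooo [-0.17  0.44  1.19 -0.    1.52  2.77]
0 0.7 ooooooooooooo [-0.15  0.52  1.07 -0.04  1.65  2.79]
0 0.8 ooooooooooooo [-0.13  0.6   0.95 -0.07  1.78  2.8 ]
0 0.9 ooooooooooooo [-0.11  0.7   0.82 -0.1   1.92  2.8 ]
0 1.0 ooooooooooooo [-0.1   0.79  0.68 -0.13  2.06  2.8 ]
0 1.1 .oooooooooooo [-0.09  0.9   0.52 -0.17  2.2   2.78]
0 1.2 ..ooooooooooo [-0.07  1.02  0.33 -0.23  2.36  2.75]
0 1.3 ...oooooooooo None
0 1.4 ...oooooooooo None
1 -0.2 ooooooooooooo [-0.42 -0.02  2.02  0.82  0.61 -1.19]
1 -0.1 ooooooooooooo [-0.38  0.01  1.93  0.59  0.68 -0.95]
1 0.0 ooooooooooooo [-0.34  0.05  1.83  0.43  0.78 -0.78]
1 0.1 ooooooooooooo [-0.3   0.1   1.73  0.3   0.89 -0.65]
1 0.2 ooooooooooooo [-0.27  0.16  1.63  0.21  1.01 -0.56]
1 0.3 ooooooooooooo [-0.24  0.22  1.52  0.14  1.14 -0.49]
1 0.4 ooooooooooooo [-0.21  0.29  1.42  0.08  1.26 -0.44]
1 0.5 ooooooooooooo [-0.19  0.36  1.3   0.04  1.39 -0.4 ]
1 0.6 ooooooooooooo [-0.17  0.44  1.19 -0.    1.52 -0.37]
1 0.7 ooooooooooooo [-0.15  0.52  1.07 -0.04  1.65 -0.35]
1 0.8 ooooooooooooo [-0.13  0.6   0.95 -0.07  1.78 -0.34]
1 0.9 ooooooooooooo [-0.11  0.7   0.82 -0.1   1.92 -0.34]
1 1.0 ooooooooooooo [-0.1   0.79  0.68 -0.13  2.06 -0.34]
1 1.1 .oooooooooooo [-0.09  0.9   0.52 -0.17  2.2  -0.36]
1 1.2 ..ooooooooooo [-0.07  1.02  0.33 -0.23  2.36 -0.4 ]
1 1.3 ...oooooooooo None
1 1.4 ...oooooooooo None
```

```bash
python3 - <<'E'
from helpers import *
from geo import cloud
import cv2
bot.set_gripper(.5)
bot.goto(*pose(TH0,.6,1,back=.12))
bot.wait(.3)
cal=bot.get_calibration("wrist");p,d=bot.read_camera("wrist")
P=cloud(d,cal);np.savez("w.npz",p=p,P=P)
cv2.imwrite("pics/w1.png",p[...,::-1])
q=P-H; al=q@rad(TH0);off=q@tan(TH0);yy=q@ey
m=(d>0)&(abs(off)<.03)&(al>.255)&(al<.30)&(abs(yy)<.06)
print(m.sum(),np.percentile(al[m],[5,25,50,75,95]),np.percentile(off[m],[5,50,95]))
for a in np.arange(-.05,.06,.02):
    k=m&(abs(yy-a)<.01); print(a.round(2),k.sum(),al[k].mean() if k.any() else 0,off[k].max() if k.any() else 0)
a=(d>0)&(abs(off)<.03)&(al>.235)&(al<.26)&(abs(yy)<.1);print("arms yy",np.percentile(yy[a],[2,20,80,98]) if a.any() else None)
s=bot.get_state();print(s["time"],s["contact_force"],s["opening"],s["eef_pos"])
E
```

```text
1317 [0.26903384 0.27217154 0.27464235 0.27620366 0.2769552 ] [-0.00296885  0.00168638  0.00332448]
-0.05 210 0.27217237911231384 0.004080175061070261
-0.03 189 0.27431413475409144 0.0038766881347045896
-0.01 194 0.2741517715042452 0.003908841272732206
0.01 209 0.2742531314716031 0.003893805173086599
0.03 238 0.27403412521259535 0.0040449805265597326
0.05 277 0.27394787922260166 0.004622627525843794
arms yy [-0.066499   -0.06167647  0.06760169  0.0705278 ]
3.975 [-0.56110952  0.61525852 -0.70016689] 0.497176387576467 [0.59048095 0.01928759 0.30266298]
```

View pics/w1.png

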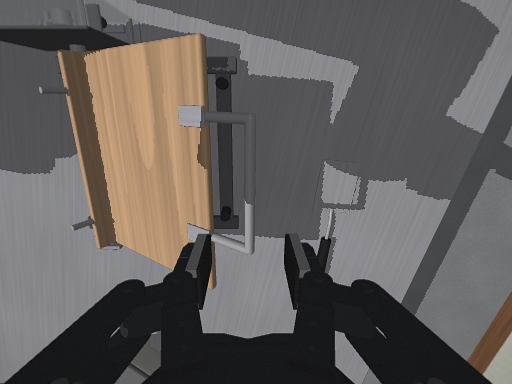

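The bar shows at column ~250, rows 115–250, centred between the fingers (205–290), with the spatula beyond at (330,200). The fit puts the bar 3 mm farther out, so I'll correct for that, descend and grip.

```bash
sed -i 's/^BAR0=.*//; s/BAR0=np.array(\[.590,.019,.2025\])/BAR0=np.array([.5930,.0196,.2025])/' helpers.py
cat >> helpers.py <<'E'
D=.6
F0=np.zeros(3)
def force(n=3):
    f=[]
    for _ in range(n): f.append(bot.get_state()["contact_force"]); bot.wait(.02)
    return np.mean(f,0)
E
python3 - <<'E'
from helpers import *
print(force(5),bot.get_state()["time"])
bot.line_to(*pose(TH0,D,1),speed=.12); bot.wait(.2)
f0=force(5);print("free",f0)
for o in(.25,.17,.0):
    bot.set_gripper(o);s=bot.get_state();f=force(4)-f0
    print(o,s["opening"],s["finger_force"],"rad,tan,y",f@rad(TH0),f@tan(TH0),f@ey)
print(s["time"])
E
```

```text
[ 0.15279158 -0.01794277 -0.09021927] 4.0583
free [ 6.03403976e-02 -2.89653557e-06 -6.67393207e-02]
0.25 0.2522723117623089 0.0 rad,tan,y 0.1706345702203102 0.002973987826986088 0.10968154896376285
0.17 0.16817901229819085 0.0 rad,tan,y -0.057831576223430006 0.2853268837145388 0.12148661367813282
0.0 0.09178001483173373 58.388680815696716 rad,tan,y -5.5718510066529445 1.5911945140435233 -0.7515833533431513
6.4333
```

```bash
cat >> helpers.py <<'E'
import json,os
def load(): return json.load(open("st.json")) if os.path.exists("st.json") else dict(th=TH0,r=.27)
def save(S): json.dump(S,open("st.json","w"))
def meas(th,n=3):
    f=force(n); s=bot.get_state(); p=s["eef_pos"]-G*R.from_rotvec(s["ee_rot"]).as_matrix()[:,2]-H
    return f@rad(th),f@tan(th),f@ey,np.arctan2(p@ez,p@ex),np.hypot(p@ez,p@ex),s["finger_force"],s["time"]
def step(S,th,speed=.05,n=2,k=.00012):
    S["th"]=float(th); bot.line_to(*pose(th,D,1,r=S["r"]),speed=speed)
    m=meas(th,n); S["r"]+=float(np.clip(k*m[0],-.0008,.0008)); save(S); return m
def show(S,m): print("th %.3f r %.4f | Fr %.1f Ft %.1f Fy %.1f ang %.3f rad %.4f grip %.0f t %.1f"%(S["th"],S["r"],*m))
E
python3 - <<'E'
from helpers import *
S=load(); bot.wait(.1)
m=meas(S["th"]);S["r"]+=.00012*m[0];show(S,m)
for th in np.arange(.61,.93,.03):
    m=step(S,th);show(S,m)
    if abs(m[0])>25 or abs(m[1])>10: print("STOP");break
E
```

```text
th 0.595 r 0.2693 | Fr -5.7 Ft 1.2 Fy -0.6 ang 0.595 rad 0.2692 grip 58 t 6.7
th 0.610 r 0.2689 | Fr -3.5 Ft -1.7 Fy -0.9 ang 0.610 rad 0.2692 grip 59 t 6.9
th 0.640 r 0.2688 | Fr -0.5 Ft -1.5 Fy -0.7 ang 0.641 rad 0.2692 grip 59 t 7.3
th 0.670 r 0.2689 | Fr 0.9 Ft -1.7 Fy -0.4 ang 0.670 rad 0.2692 grip 59 t 7.6
th 0.700 r 0.2691 | Fr 1.7 Ft -1.5 Fy 0.6 ang 0.700 rad 0.2692 grip 59 t 8.0
th 0.730 r 0.2694 | Fr 2.4 Ft -1.3 Fy -0.5 ang 0.730 rad 0.2693 grip 59 t 8.3
th 0.760 r 0.2696 | Fr 1.4 Ft -1.0 Fy 0.0 ang 0.760 rad 0.2693 grip 59 t 8.6
th 0.790 r 0.2695 | Fr -0.8 Ft -1.3 Fy 0.0 ang 0.790 rad 0.2694 grip 59 t 9.0
th 0.820 r 0.2694 | Fr -1.0 Ft -1.7 Fy -0.0 ang 0.820 rad 0.2694 grip 59 t 9.3
th 0.850 r 0.2693 | Fr -0.7 Ft -1.0 Fy 0.0 ang 0.850 rad 0.2694 grip 59 t 9.7
th 0.880 r 0.2693 | Fr 0.2 Ft -1.6 Fy 0.3 ang 0.880 rad 0.2694 grip 59 t 10.0
th 0.910 r 0.2695 | Fr 1.4 Ft -1.8 Fy 1.0 ang 0.910 rad 0.2695 grip 59 t 10.3
```

```bash
python3 - <<'E'
from helpers import *
S=load()
while S["th"]<1.24:
    th=S["th"]+(.010 if S["th"]<.96 else .006)
    m=step(S,th,speed=.03,n=3);show(S,m)
    if m[1]<-6.3: break
bot.wait(.3);show(S,meas(S["th"],5))
E
```

```text
th 0.920 r 0.2696 | Fr 0.7 Ft -1.2 Fy 0.8 ang 0.920 rad 0.2695 grip 59 t 10.7
th 0.930 r 0.2696 | Fr 0.5 Ft -1.7 Fy 0.4 ang 0.930 rad 0.2695 grip 59 t 10.9
th 0.940 r 0.2696 | Fr -0.4 Ft -1.5 Fy 0.6 ang 0.941 rad 0.2695 grip 59 t 11.2
th 0.950 r 0.2696 | Fr -0.0 Ft -1.6 Fy 1.0 ang 0.951 rad 0.2695 grip 59 t 11.6
th 0.960 r 0.2695 | Fr -0.3 Ft -1.4 Fy 1.0 ang 0.960 rad 0.2695 grip 59 t 11.8
th 0.966 r 0.2695 | Fr -0.1 Ft -1.0 Fy 0.1 ang 0.966 rad 0.2695 grip 59 t 12.2
th 0.972 r 0.2696 | Fr 0.4 Ft -1.0 Fy 1.2 ang 0.972 rad 0.2696 grip 59 t 12.4
th 0.978 r 0.2696 | Fr -0.1 Ft -1.1 Fy 1.0 ang 0.978 rad 0.2696 grip 59 t 12.8
th 0.984 r 0.2696 | Fr 0.0 Ft -1.5 Fy 1.4 ang 0.984 rad 0.2696 grip 59 t 13.1
th 0.990 r 0.2696 | Fr 0.5 Ft -1.1 Fy 1.2 ang 0.990 rad 0.2696 grip 59 t 13.3
th 0.996 r 0.2696 | Fr -0.4 Ft -1.0 Fy 1.1 ang 0.996 rad 0.2696 grip 59 t 13.7
th 1.002 r 0.2696 | Fr -0.3 Ft -0.8 Fy 1.5 ang 1.002 rad 0.2696 grip 59 t 13.9
th 1.008 r 0.2696 | Fr 0.1 Ft -1.1 Fy 1.5 ang 1.008 rad 0.2696 grip 59 t 14.2
th 1.014 r 0.2696 | Fr 0.6 Ft -0.5 Fy 1.2 ang 1.014 rad 0.2696 grip 59 t 14.6
t
[... 160 characters left out ...]
032 r 0.2697 | Fr 0.2 Ft -1.4 Fy 2.0 ang 1.032 rad 0.2696 grip 59 t 15.4
th 1.038 r 0.2696 | Fr -0.8 Ft -1.3 Fy 2.0 ang 1.038 rad 0.2696 grip 59 t 15.8
th 1.044 r 0.2696 | Fr 0.2 Ft -1.6 Fy 1.6 ang 1.044 rad 0.2696 grip 59 t 16.1
th 1.050 r 0.2696 | Fr -0.1 Ft -0.6 Fy 1.5 ang 1.050 rad 0.2697 grip 59 t 16.4
th 1.056 r 0.2697 | Fr 0.5 Ft -1.7 Fy 2.2 ang 1.056 rad 0.2697 grip 59 t 16.6
th 1.062 r 0.2697 | Fr 0.4 Ft -2.9 Fy 2.8 ang 1.062 rad 0.2697 grip 59 t 16.9
th 1.068 r 0.2697 | Fr -0.4 Ft -4.8 Fy 3.1 ang 1.068 rad 0.2697 grip 59 t 17.2
th 1.074 r 0.2697 | Fr -0.1 Ft -7.0 Fy 3.1 ang 1.073 rad 0.2697 grip 59 t 17.6
th 1.074 r 0.2697 | Fr 0.1 Ft -6.6 Fy 2.5 ang 1.073 rad 0.2697 grip 59 t 17.9
```

```bash
python3 - <<'E'
from helpers import *
S=load()
while S["th"]>.12:
    th=S["th"]-.02 if .74<S["th"]<.86 else S["th"]-.035
    m=step(S,th,speed=.06,n=2);show(S,m)
    if m[1]>3.5 or abs(m[0])>20: print("STOP");break
E
```

```text
th 1.039 r 0.2697 | Fr 0.4 Ft -2.1 Fy 2.3 ang 1.038 rad 0.2696 grip 59 t 18.3
th 1.004 r 0.2697 | Fr -0.4 Ft -2.9 Fy 2.1 ang 1.004 rad 0.2696 grip 59 t 18.6
th 0.969 r 0.2697 | Fr 0.1 Ft -3.0 Fy 2.1 ang 0.969 rad 0.2696 grip 59 t 18.9
th 0.934 r 0.2695 | Fr -1.1 Ft -3.2 Fy 1.3 ang 0.934 rad 0.2695 grip 59 t 19.3
th 0.899 r 0.2695 | Fr -0.3 Ft -3.0 Fy 0.8 ang 0.899 rad 0.2695 grip 59 t 19.6
th 0.864 r 0.2694 | Fr -1.2 Ft -3.1 Fy 1.5 ang 0.864 rad 0.2694 grip 59 t 19.9
th 0.829 r 0.2692 | Fr -1.0 Ft -2.9 Fy 1.5 ang 0.829 rad 0.2694 grip 59 t 20.3
th 0.809 r 0.2692 | Fr -0.5 Ft -3.0 Fy 1.3 ang 0.809 rad 0.2694 grip 59 t 20.6
th 0.789 r 0.2692 | Fr 0.2 Ft -3.4 Fy 1.8 ang 0.789 rad 0.2693 grip 59 t 20.8
th 0.769 r 0.2692 | Fr 0.3 Ft -3.7 Fy 2.0 ang 0.769 rad 0.2693 grip 59 t 21.1
th 0.749 r 0.2693 | Fr 0.2 Ft -3.0 Fy 0.7 ang 0.749 rad 0.2693 grip 59 t 21.4
th 0.729 r 0.2693 | Fr 0.6 Ft -2.9 Fy 0.1 ang 0.729 rad 0.2693 grip 59 t 21.7
th 0.694 r 0.2693 | Fr -0.5 Ft -3.5 Fy 0.5 ang 0.694 rad 0.2692 grip 59 t 22.0
th 0.659 r 0.2691 | Fr -1.2 Ft -3.7 Fy 0.5 ang 0.659 rad 0.2692 grip 59 t 22.4

[... 571 characters left out ...]
 | Fr -0.6 Ft -3.8 Fy -1.3 ang 0.379 rad 0.2690 grip 59 t 25.0
th 0.344 r 0.2689 | Fr -0.7 Ft -4.2 Fy -1.2 ang 0.344 rad 0.2690 grip 59 t 25.4
th 0.309 r 0.2689 | Fr -0.1 Ft -4.4 Fy -1.6 ang 0.309 rad 0.2689 grip 59 t 25.7
th 0.274 r 0.2689 | Fr 0.5 Ft -3.5 Fy -2.0 ang 0.274 rad 0.2689 grip 59 t 26.0
th 0.239 r 0.2689 | Fr -0.5 Ft -3.7 Fy -1.5 ang 0.239 rad 0.2689 grip 59 t 26.4
th 0.204 r 0.2690 | Fr 0.6 Ft -3.8 Fy -1.6 ang 0.203 rad 0.2689 grip 59 t 26.7
th 0.169 r 0.2689 | Fr -0.4 Ft -4.1 Fy -2.1 ang 0.169 rad 0.2689 grip 59 t 27.0
th 0.134 r 0.2689 | Fr -0.3 Ft -3.8 Fy -2.4 ang 0.134 rad 0.2689 grip 60 t 27.4
th 0.099 r 0.2689 | Fr -0.3 Ft -4.2 Fy -2.1 ang 0.099 rad 0.2689 grip 60 t 27.7
```

```bash
python3 - <<'E'
from helpers import *
S=load()
while S["th"]>-.04:
    th=S["th"]-(.015 if S["th"]>.04 else .005)
    m=step(S,th,speed=.05,n=2);show(S,m)
    if m[1]>2: print("contact");break
bot.wait(.3);show(S,meas(S["th"],5))
E
```

```text
th 0.084 r 0.2689 | Fr 0.0 Ft -3.5 Fy -2.8 ang 0.084 rad 0.2689 grip 60 t 28.0
th 0.069 r 0.2688 | Fr -0.4 Ft -4.3 Fy -2.9 ang 0.068 rad 0.2689 grip 60 t 28.2
th 0.054 r 0.2688 | Fr 0.1 Ft -4.4 Fy -2.9 ang 0.053 rad 0.2689 grip 60 t 28.5
th 0.039 r 0.2689 | Fr 0.3 Ft -3.6 Fy -3.0 ang 0.038 rad 0.2689 grip 60 t 28.8
th 0.034 r 0.2689 | Fr 0.8 Ft -3.6 Fy -3.2 ang 0.034 rad 0.2688 grip 60 t 29.1
th 0.029 r 0.2689 | Fr -0.3 Ft -3.0 Fy -3.8 ang 0.028 rad 0.2689 grip 60 t 29.4
th 0.024 r 0.2689 | Fr -0.2 Ft -4.3 Fy -3.7 ang 0.023 rad 0.2689 grip 60 t 29.7
th 0.019 r 0.2689 | Fr -0.2 Ft -3.4 Fy -4.0 ang 0.018 rad 0.2689 grip 60 t 29.9
th 0.014 r 0.2688 | Fr -0.1 Ft -3.9 Fy -3.3 ang 0.013 rad 0.2689 grip 60 t 30.2
th 0.009 r 0.2688 | Fr -0.5 Ft -3.5 Fy -4.2 ang 0.008 rad 0.2689 grip 60 t 30.5
th 0.004 r 0.2689 | Fr 1.2 Ft -4.1 Fy -3.9 ang 0.003 rad 0.2688 grip 60 t 30.8
th -0.001 r 0.2685 | Fr -3.2 Ft 5.5 Fy -3.2 ang 0.002 rad 0.2689 grip 60 t 31.1
contact
th -0.001 r 0.2685 | Fr -2.5 Ft 5.4 Fy -3.3 ang 0.002 rad 0.2689 grip 60 t 31.5
```

```bash
python3 - <<'E'
from helpers import *
S=load()
for th in np.linspace(.03,.265,8):
    m=step(S,th,speed=.06,n=2);show(S,m)
while S["th"]>.15:
    m=step(S,S["th"]-(.012 if S["th"]>.225 else .004),speed=.04,n=2);show(S,m)
    if m[1]>1: print("held");break
E
```

```text
th 0.030 r 0.2689 | Fr 3.3 Ft -1.9 Fy -3.4 ang 0.029 rad 0.2688 grip 60 t 31.8
th 0.064 r 0.2691 | Fr 0.9 Ft -1.9 Fy -4.1 ang 0.062 rad 0.2689 grip 60 t 32.1
th 0.097 r 0.2690 | Fr -0.2 Ft -2.8 Fy -4.2 ang 0.096 rad 0.2689 grip 60 t 32.4
th 0.131 r 0.2689 | Fr -0.8 Ft -1.9 Fy -4.0 ang 0.130 rad 0.2689 grip 60 t 32.8
th 0.164 r 0.2688 | Fr -0.8 Ft -2.3 Fy -3.9 ang 0.164 rad 0.2689 grip 60 t 33.1
th 0.198 r 0.2688 | Fr -0.1 Ft -2.0 Fy -4.6 ang 0.197 rad 0.2689 grip 60 t 33.4
th 0.231 r 0.2689 | Fr 0.9 Ft -2.0 Fy -3.8 ang 0.231 rad 0.2689 grip 60 t 33.7
th 0.265 r 0.2690 | Fr 0.2 Ft -1.8 Fy -4.3 ang 0.264 rad 0.2689 grip 60 t 34.1
th 0.253 r 0.2690 | Fr 0.6 Ft -4.3 Fy -4.0 ang 0.250 rad 0.2689 grip 60 t 34.3
th 0.241 r 0.2689 | Fr -0.9 Ft -4.0 Fy -5.1 ang 0.240 rad 0.2689 grip 60 t 34.6
th 0.229 r 0.2689 | Fr -0.6 Ft -3.8 Fy -4.1 ang 0.228 rad 0.2689 grip 60 t 34.9
th 0.217 r 0.2688 | Fr -0.4 Ft -4.2 Fy -4.2 ang 0.216 rad 0.2689 grip 60 t 35.2
th 0.213 r 0.2690 | Fr 1.3 Ft -3.5 Fy -3.8 ang 0.213 rad 0.2689 grip 60 t 35.5
th 0.209 r 0.2690 | Fr 0.1 Ft -2.6 Fy -4.1 ang 0.209 rad 0.2689 grip 60 t 35.8
th 0.205 r 0.2688 | Fr -1.2 Ft -2.6 Fy -4.4 ang 0.205 rad 0.2689 grip 60 t 36.0
th 0.201 r 0.2688 | Fr -0.1 Ft -1.7 Fy -4.0 ang 0.201 rad 0.2689 grip 60 t 36.3
th 0.197 r 0.2688 | Fr -0.3 Ft -0.6 Fy -3.3 ang 0.197 rad 0.2689 grip 60 t 36.6
th 0.193 r 0.2688 | Fr -0.2 Ft 0.3 Fy -3.9 ang 0.193 rad 0.2689 grip 60 t 36.9
th 0.189 r 0.2689 | Fr 0.7 Ft 1.1 Fy -2.7 ang 0.189 rad 0.2689 grip 60 t 37.2
held
```

```bash
python3 - <<'E'
from helpers import *
from geo import cloud
import cv2
S=load(); th=S["th"]
bot.set_gripper(.45); print(force(3),bot.get_state()["opening"])
bot.line_to(*pose(th,D,1,r=S["r"],back=.12),speed=.12)
bot.wait(.3); print(force(3),bot.get_state()["time"])
q=bot.get_state()["joints"]; P0,_=pose(th,D,1,back=.12); bot.line_to(P0+np.array([0,0,.12]),speed=.15)
for c in("top","scene"):
    p,d=bot.read_camera(c); cv2.imwrite(f"pics/{c}2.png",cv2.resize(p[...,::-1],(768,576)))
    for n in("bowl","tub","spatula"): print(c,n,[np.round(r["extent"]).tolist() for r in bot.look_for(c,n)[:1]])
    P=cloud(d,bot.get_calibration(c)); pi=p.astype(int); Q=P-H
    w=(pi[...,0]-pi[...,2]>40)&(d>0)&(abs(Q@ey)<.11)&(Q@ex>.06)&(Q@ex<.2)&(Q[...,2]<.1)&(Q[...,2]>-.03)
    W=Q[w]; print(c,w.sum(),"angle",np.arctan(np.polyfit(W@ex,W[:,2],1)[0]) if w.sum()>50 else None)
print(bot.get_state()["time"])
E
```

```text
[ 0.15099785  0.25561469 -0.06592653] 0.45319284431499923
[ 0.32632663  0.1678335  -0.33672887] 39.125Traceback (most recent call last):
  File "<stdin>", line 8, in <module>
rig.MotionError: the arm cannot follow that straight line within its joint ranges
```

Already clear of the bar, so I'll just check it from here.

```bash
python3 - <<'E'
from helpers import *
from geo import cloud
import cv2
bot.goto(*pose(.6,.6,1,back=.2))
for c in("top","scene"):
    p,d=bot.read_camera(c); cv2.imwrite(f"pics/{c}2.png",cv2.resize(p[...,::-1],(768,576)))
    for n in("bowl","tub","spatula"): print(c,n,[np.round(r["extent"]).tolist() for r in bot.look_for(c,n)[:1]])
    P=cloud(d,bot.get_calibration(c)); pi=p.astype(int); Q=P-H
    w=(pi[...,0]-pi[...,2]>40)&(d>0)&(abs(Q@ey)<.11)&(Q@ex>.06)&(Q@ex<.2)&(Q[...,2]<.1)&(Q[...,2]>-.03)
    W=Q[w]; print(c,w.sum(),"angle",np.arctan(np.polyfit(W@ex,W[:,2],1)[0]) if w.sum()>50 else None)
print(bot.get_state()["time"])
E
```

```text
top bowl [[73.0, 182.0, 130.0, 239.0]]
top tub [[399.0, 205.0, 454.0, 253.0]]
top spatula [[307.0, 125.0, 344.0, 132.0]]
top 947 angle 0.18571706783806738
scene bowl [[340.0, 275.0, 398.0, 329.0]]
scene tub [[186.0, 94.0, 215.0, 127.0]]
scene spatula [[156.0, 193.0, 218.0, 252.0]]
scene 1983 angle 0.18655096364060378
40.3833
```

View pics/scene2.png

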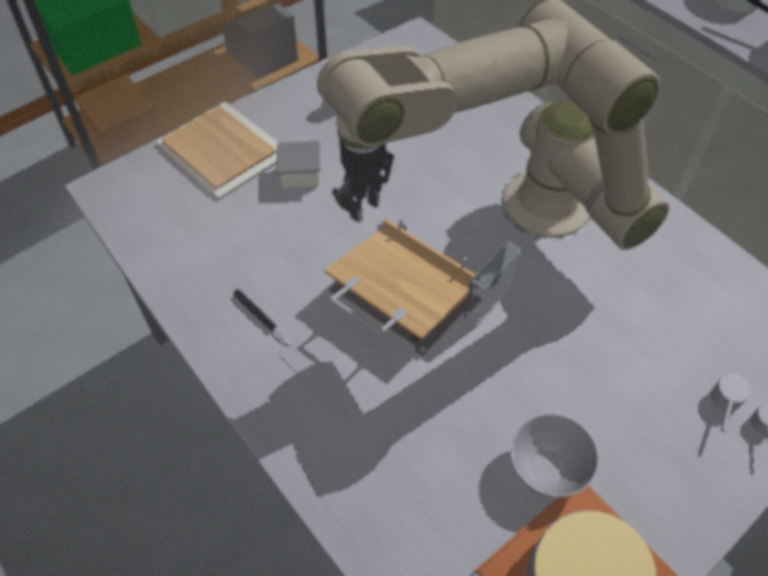

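The board rests at about 0.19 rad in the first notch, with its free edge near (380,310). The gripper is clear at (360,190), and the bowl (555,455), tub (298,165) and spatula (265,320) are where they were.

```bash
python3 -c "
from rig import bot
print(bot.finish_job())"
```

```text
the job is handed in; nothing more can be done
None
```

The job is handed in at about 40 s: the board was lifted to its rubber stop (met near 1.06 rad, about 5.5 N over the lifting force), lowered flat under control, and now rests on the pawl in the first notch (about 0.19 rad), with the gripper clear and the bowl, tub and spatula where they were.

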